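# Fold the pliers and caliper shut and pack the case

## Task

Pack the pliers and the sliding caliper away in the flat grey case on the table: squeeze the pliers fully shut and lay them flat in the plain compartment, slide the caliper's jaw fully home and lay it flat in the compartment with the corner block. Then close the lid right down. Leave the other tools where they lie.

Things in the scene. Friction and masses are not known exactly. Their poses are not given: they have to be found in the camera images.
- case: Fixed flat grey tool case, outside 244 (its x) x 206 (y) x 36 mm high without lid. Origin: centre of its underside; z up. Walls 5 mm, floor 4 mm, inside 234 x 196 mm. A low black divider along its x at y = 0..+4 mm (top at z = 21 mm, cut away for fingers from x = -45 to +95 mm) parts the plain compartment (y = -98..0) from the caliper's (y = +4..+98). Lid hinged on the +y wall.
- plain_bay (a point): Middle of the floor of the plain compartment, 234 x 98 mm; the case's axes. The pliers go here, lengthways, only when shut.
- caliper_bay (a point): Middle of the floor of the caliper's compartment, 234 x 94 mm; the case's axes. The caliper goes here with its origin over this point, its beam along the case's x, head toward the case's +x, long jaw tips toward the hinge (+y): the jaw's limb clears the corner block only when slid nearly home (within 50 mm).
- corner_block (a point): Middle of the top (24 mm above the table) of the fixed black block that fills the corner x = -117..+8, y = +68..+98 mm (case frame) of the caliper's compartment.
- lid (a joint): Lid hinge, rad: 0 closed on the rim, 1.8 to 2.0 at the start (standing open, leaning outward past upright), at most 2.05. Stiff (0.3 N m of friction): the lid stays where it is left and must be pushed all the way down.
- lid_hinge (a point): Middle of the lid's hinge axis, which runs along the case's x at y = +103, z = 36 mm in its frame. The lid is a slab 244 mm along the axis and 206 mm wide, its outer face 6 mm beyond the axis plane.
- lid_edge (a point): Middle of the lid's free edge, 206 mm from the hinge axis.
- pliers: Loose pliers with red handles, 64 x 201 x 14 mm when shut, 0.25 kg, lying flat. Origin: centre of the underside of the shut tool; y along the tool, handle ends at y = +100, steel nose tip at y = -100, z up. Pivot at (0, -41) mm. The -x handle is the body; the +x one swings. At y = -5 the handles span x = -21..+21 shut, -21..+42 at 0.4 rad.
- pliers_jaw (a joint): Pliers hinge, rad: 0 shut, grows as the +x handle swings outward (clockwise from above); starts at 0.34 to 0.40, when the handle ends span more than the plain compartment is wide. Light friction: it stays where it is left.
- caliper: Loose steel caliper with a grey readout, 78 x 210 x 18 mm, 0.22 kg, lying flat. Origin: centre of its underside; y along the beam (x = +1..+17, z = 1..5 mm, end at y = -105), fixed head at y = +93..+105, long jaw tips toward -x (to -39), z up. Jaw shut: its long limb covers x = -39..-3, y = +64..+88, z = 3..8; its frame x = -3..+21, y = +37..+87.
- caliper_jaw (a joint): Slide of the caliper's jaw (limb, frame and readout), m: 0 shut against the head, grows toward the caliper's -y; starts at 0.070 to 0.100. It rubs with 0.3 to 0.5 N, about what keeps the beam in place on the table: the beam tends to follow unless its head is held or butts against something (a wall of the case, say).
- readout (a point): Middle of the grey readout housing on the sliding jaw (moves with it); jaw shut, at (+10, +44, +13) mm in the caliper's frame. A box 38 (caliper x) x 44 (y) x 10 mm, its flat sides 8 to 18 mm above the table: a good grip across x; the shut tool balances at about y = +30.
- screwdriver: Bystander: blue screwdriver, 178 mm long. Origin: centre of its underside.
- punch: Bystander: rusty punch, 160 mm long, 16 mm thick. Origin: centre of its underside.
- marker: Bystander: white and green marker pen, 135 mm long, 17 mm thick. Origin: centre of its underside.

How it is judged:
At the end, for the whole second after the job is handed in: Pliers shut (within 0.06 rad), flat on the floor of the plain compartment; caliper jaw home (within 4 mm), flat on the floor of the compartment with the block (both same face up, origin under 10 mm above the case's underside, tilt under 0.12 rad), at rest; lid closed to within 0.04 rad (value of joint pliers_jaw below 0.06 rad and value of joint caliper_jaw below 0.004 m and value of joint lid below 0.04 rad and x of pliers in the frame of case between -0.035 and 0.035 m and y of pliers in the frame of case between -0.085 and -0.015 m and z of each of pliers, caliper in the frame of case below 0.01 m and angle between each of pliers, caliper's own z axis and vertical below 0.12 rad and x of caliper in the frame of case between -0.025 and 0.025 m and y of caliper in the frame of case between 0.025 and 0.075 m and linear speed of each of pliers, caliper below 0.02 m/s); the robot touches nothing.
It fails at once if another loose tool (screwdriver, punch or marker) is moved by more than 30 mm (distance of any of screwdriver, punch, marker from where it was at the start of the episode above 0.03 m).
It also fails if it takes over 72 s, if anything falls off the work surface, if the arm or the gripper's body presses on something with over 40 N, if the wrist force passes 120 N, or if a joint passes its speed limit or range.

## Robot

A 6-joint arm with a two-finger parallel gripper is mounted at the origin on a cart in front of the work surface, level with it; the furniture and walls round the work are solid. World frame = base frame: x ahead of the robot, y to its left, z up, the work surface at z = 0. Lengths are in m, angles in rad, forces in N, time in s.
With the tool pointing down it reaches from about 0.275 to 0.825 m from the base axis. Payload 4.9 kg.
Tool frame: the origin (TCP) lies midway between the tips of the shut fingers; the grasp point (between the pads) lies arm.grasp_offset behind it (arm.grasp_offset is the distance from the TCP to the grasp point, in m); z points along the fingers, y is the line along which they close (so a half turn about z gives the same grasp; the last joint's range is limited). The gripper opens to 85 mm and grips with 20 to 120 N. Pads are 22 mm wide; open, the fingers measure 114 mm over their backs; the gripper's body (76 mm by 85 mm) begins 54 mm behind the grasp point. The pads swing forward as they close: fully open they stand 13 mm farther back than shut.
Start: joints at [1.051, 0.326, -0.193, 1.052, 0, 1.437], TCP at [0.207, 0.51, 0.231] pointing down, gripper open.
Joint ranges: [-2.65, 2.65], [-0.97, 1.79], [-1.3, 1.35], [-1.93, 2.1], [-1.47, 1.37], [-3.14, 3.14]. Speed limits (rad/s): [2.57, 2.57, 3.14, 3.14, 3.14, 3.14].

## Interface

Orientations are given as [roll, pitch, yaw] about the fixed x, y, z axes, in that order (R = Rz(yaw) Ry(pitch) Rx(roll)).
In Python, from plant import arm, vision, ticket gives the robot as it stands (arm), with the cameras (vision) and the job (ticket).
- The arm moves only by the shell command python3 nudge.py 'ROWS' [FORCE]. ROWS is 1 to 12 rows, parted by a bar, with the numbers parted by spaces; each row has 5 numbers: dx, dy, dz in parts of the range, where 1.0 means 0.8 m, then a turn about the tool's z in a scale on which 1.0 is 360 degrees, then the finger opening in m; each row is the pose to reach, as a shift and turn from the pose commanded when the command began, along the tool's axes at that moment; what a row does not reach only later rows make up. A row lasts 1/10 s, in which the tool goes at most 0.05 m and 0.15 rad, less where a joint would pass 70% of its speed; a pose out of reach is approached as far as the arm can. The fingers move at their own pace and stop on an object; FORCE is the grip in N (left out, the last holds). Time passes only in rows, so rows that do not move let the fingers close. It prints the time, the measured TCP pose, the force, the opening and the grip force at its end. No shift or turn number may pass 1 either way. Input that does not fit is refused with a message, and nothing moves.
- arm.get_state(): the state, without advancing time (a new reading comes with each control period).
- vision.get_image(name): name is "scene" or "top"; returns the picture (480x640x3 uint8, blue, green, red); there is no depth.
- vision.camera_info(name): a dict with "fovy" (degrees; the focal length in pixels is half the picture's height over the tangent of half this angle, whatever the lens; pixels are square), "cx", "cy" (the principal point, pixels), "dist_coeffs" ([k1, k2, p1, p2, k3] as OpenCV has them; the pictures are not rectified), "R" (3x3) and "t" (3): a world point X has camera coordinates R X + t. Camera axes: x right, y down, z forward; pixel columns grow to the right and rows downward; lengths in m; the calibration is good to about 2 mm. A picture is of the moment at which its call begins. camera_info takes no time and is no camera call.
- ticket.sign_off(): hands the job in; it is judged then, once.
The state is a dict: "time_s": time; "q": joint angles; "qvel": joint speeds; "joint_efforts": joint torques, N m; "tcp_pos": TCP position; "orientation": TCP orientation; "ft_force": force on the tool from outside, world axes, zero at the start; "ft_torque": the same for the moment, N m; "gripper_width": finger opening in m; "grip_force": force on a finger pad.
Only numpy, scipy, OpenCV 4.12 (cv2) and the standard library are available. Lean on these libraries where they do the work, as an engineer would, in place of code of your own. Each camera call takes 0.05 s, during which the arm holds its last target. There are 200 camera calls.

## Working session

There is one attempt and no reset: what is moved stays moved. The work goes in short steps, Python scripts to look and compute and a shell command to move; the robot and the scene stay as the last step left them, time stands still between calls to the robot, and variables do not carry over. Pictures are saved under pics/ and viewed, at most 10 in all, crops included, and the job is handed in when it is done.

```bash
ls; mkdir -p pics; python3 - <<'E'
from plant import arm, vision, ticket
import cv2
for n in ("scene","top"):
    cv2.imwrite(f"pics/{n}0.png",vision.get_image(n)); i=vision.camera_info(n); print(n,i)
s=arm.get_state(); print(s); print(arm.grasp_offset)
E
```

```text
nudge.py
pics
plant.py
scene {'fovy': 46.76315753574743, 'cx': 317.44480495892566, 'cy': 241.2120898990402, 'dist_coeffs': array([0.01388633, 0.        , 0.        , 0.        , 0.        ]), 'R': array([[ 0.7606701 , -0.64874859,  0.02250021],
       [-0.31789706, -0.40251331, -0.85844306],
       [ 0.56597036,  0.64583922, -0.51241511]]), 't': array([-0.48737087,  0.21144397,  0.89205961])}
top {'fovy': 45.4224462740316, 'cx': 323.90149975064264, 'cy': 233.8932643505614, 'dist_coeffs': array([-0.12004656,  0.        ,  0.        ,  0.        ,  0.        ]), 'R': array([[ 0.01145505, -0.99979722,  0.01656191],
       [-0.98783592, -0.01388362, -0.15487879],
       [ 0.15507733, -0.0145863 , -0.98779465]]), 't': array([-0.06247576,  0.59884198,  1.39946485])}
{'time_s': 0.1, 'q': array([ 1.05078375e+00,  3.26885898e-01, -1.93447574e-01,  1.05203244e+00,
        3.44759803e-05,  1.43662180e+00]), 'qvel': array([-0.00098038, -0.00159702,  0.00125429,  0.00089241, -0.0008052 ,
       -0.0012304 ]), 'joint_efforts': array([ 3.58640355e-04, -4.44240189e+01,  2.63038141e+01,  7.93787884e-03,
       -9.29176531e-05, -2.91750474e-06]), 'tcp_pos': array([0.20669353, 0.50912928, 0.23058515]), 'orientation': array([-3.14004178e+00, -2.44133549e-04,  2.75575439e+00]), 'ft_force': array([-0.88166469, -0.0482511 ,  0.52463199]), 'ft_torque': array([-0.0109275 ,  0.02136368,  0.02398979]), 'grip_force': 0.0, 'gripper_width': 0.0853556772448402}
0.0187
```

View pics/top0.png

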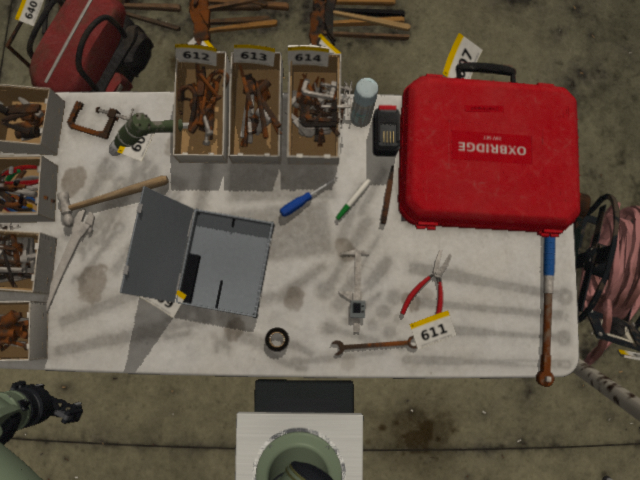

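View pics/scene0.png

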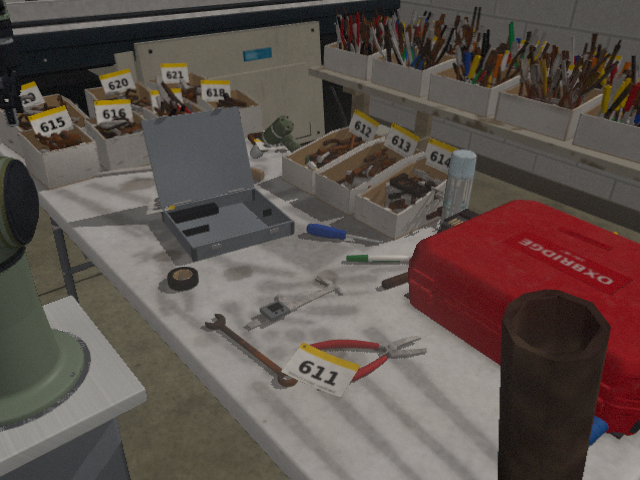

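The top view shows the case at about (200,260) with its lid standing to the left, the caliper at (357,290) with its head up, and the pliers at (428,285) with the nose up. The bystanders lie above, at (300,203), (352,199) and (386,195). I'll take enlarged crops next.

```bash
cat > h.py <<'E'
import numpy as np, cv2
from plant import arm, vision, ticket
def cam(n):
    i=vision.camera_info(n); f=240/np.tan(np.radians(i["fovy"]/2))
    return np.array([[f,0,i["cx"]],[0,f,i["cy"]],[0,0,1]]),i["dist_coeffs"],i["R"],i["t"]
def w(n,uv,z=0.):
    K,d,R,t=cam(n); uv=np.array(uv,float).reshape(-1,1,2)
    p=cv2.undistortPoints(uv,K,d).reshape(-1,2); r=np.c_[p,np.ones(len(p))]@R; c=-R.T@t
    return c+r*((z-c[2])/r[:,2])[:,None]
def px(n,X):
    K,d,R,t=cam(n); return cv2.projectPoints(np.array(X,float).reshape(-1,1,3),cv2.Rodrigues(R)[0],t,K,d)[0].reshape(-1,2)
def crop(n,img,x0,y0,x1,y1,s,out,tick=10):
    c=cv2.resize(img[y0:y1,x0:x1],None,fx=s,fy=s,interpolation=cv2.INTER_CUBIC)
    for x in range(-(-x0//tick)*tick,x1,tick):
        cv2.line(c,(int((x-x0+.5)*s),0),(int((x-x0+.5)*s),8),(0,255,255),1); cv2.putText(c,str(x),(int((x-x0)*s)-8,18),0,.35,(0,0,255),1)
    for y in range(-(-y0//tick)*tick,y1,tick):
        cv2.line(c,(0,int((y-y0+.5)*s)),(8,int((y-y0+.5)*s)),(0,255,255),1); cv2.putText(c,str(y),(8,int((y-y0)*s)+6),0,.35,(0,0,255),1)
    cv2.imwrite(out,c)
def tool():
    s=arm.get_state(); from scipy.spatial.transform import Rotation as Ro
    return s["tcp_pos"],Ro.from_euler("xyz",s["orientation"]).as_matrix(),s
E
python3 - <<'E'
from h import *
i=cv2.imread("pics/top0.png")
crop("top",i,325,235,465,340,5.6,"pics/t1.png"); crop("top",i,118,180,283,332,3.9,"pics/t2.png")
E
```

```text
(no output)
```

View pics/t1.png

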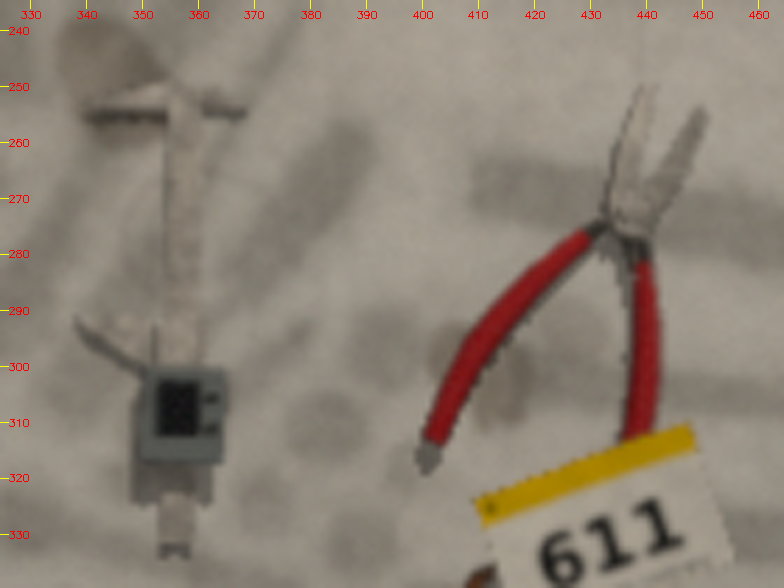

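View pics/t2.png

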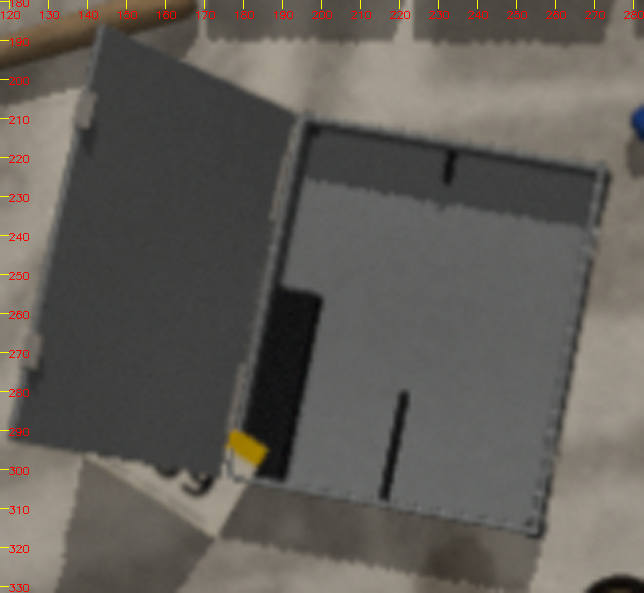

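The crops show the case rim corners at about (194,210), (273,223), (256,317) and (176,301), with the block at lower left. The case's +x therefore points up the image and the hinge is on the left. The caliper head is at (357,255), its beam end at (356,333) and the readout at (357,308). The pliers' nose tips are at (440,250) and (450,254), the pivot at (436,275) and the swinging handle's end at (401,318).

```bash
python3 - <<'E'
from h import *
np.set_printoptions(precision=4,suppress=True)
def fit(loc,wld):
    a,b=np.array(loc,float),np.array(wld)[:,:2]; A=a-a.mean(0);B=b-b.mean(0)
    th=np.arctan2((A[:,0]*B[:,1]-A[:,1]*B[:,0]).sum(),(A*B).sum()); R=np.array([[np.cos(th),-np.sin(th)],[np.sin(th),np.cos(th)]])
    t=b.mean(0)-R@a.mean(0); return t,th,R,b-(a@R.T+t)
c2=lambda p:np.array(p)/3.9+[117.5,179.5]
c1=lambda p:np.array(p)/5.6+[324.5,234.5]
W=w("top",c2([(300,117),(606,168),(541,535),(228,475)]),.036)
print("case",*fit([(.122,.103),(.122,-.103),(-.122,-.103),(-.122,.103)],W))
W=w("top",c1([(86,118),(244,114)]),.004); print("head tips",W)
print("beam end",w("top",c1([(174,553)]),.004), "readout top",w("top",c1([(150,370),(228,368),(222,464),(139,460)]),.018), "mean",w("top",c1([(184,415)]),.018))
print("limb tip",w("top",c1([(77,320)]),.006))
W=w("top",c1([(648,88),(702,112),(622,232),(427,472),(640,265),(640,432),(430,440)]),.008); print("pliers",W)
E
```

```text
case [0.526  0.1948] -0.15551132685120841 [[ 0.9879  0.1549]
 [-0.1549  0.9879]] [[-0.0024  0.0004]
 [-0.0018  0.0013]
 [ 0.0007 -0.0007]
 [ 0.0035 -0.001 ]]
head tips [[ 0.5502 -0.0974  0.004 ]
 [ 0.553  -0.1705  0.004 ]]
beam end [[ 0.3518 -0.1389  0.004 ]] readout top [[ 0.4341 -0.1266  0.018 ]
 [ 0.4353 -0.162   0.018 ]
 [ 0.3921 -0.1594  0.018 ]
 [ 0.3935 -0.1219  0.018 ]] mean [[ 0.4139 -0.1422  0.018 ]]
limb tip [[ 0.457  -0.0939  0.006 ]]
pliers [[ 0.567  -0.3586  0.008 ]
 [ 0.5561 -0.3839  0.008 ]
 [ 0.4998 -0.3453  0.008 ]
 [ 0.3893 -0.254   0.008 ]
 [ 0.4847 -0.3534  0.008 ]
 [ 0.4081 -0.3523  0.008 ]
 [ 0.4038 -0.2554  0.008 ]]
```

```bash
cat >> h.py <<'E'
CASE=np.array([.526,.1948]); CY=-.1555
def cw(x,y): c,s=np.cos(CY),np.sin(CY); return CASE+[c*x-s*y,s*x+c*y]
def go(x,y,z,yaw):
    p,R,s=tool(); d=R.T@(np.array([x,y,z])-p); dy=(yaw-s["orientation"][2]+np.pi)%(2*np.pi)-np.pi
    print(np.round(d,4),"turn",round(-dy,3),"t",s["time_s"])
E
python3 -c "
from h import *
go(.414,-.1415,.10,3.117)"
```

```text
[-0.437  -0.5246  0.1313] turn -0.361 t 0.1
```

Units first: shifts go in shares of 0.8 m and turns go in shares of 360 degrees. So -0.5246 m / 0.8 = -0.6558, -0.437 m / 0.8 = -0.5463, -0.361 rad / 6.2832 = -0.0575.

```bash
python3 nudge.py '-0.5463 -0.6558 0.0875 -0.0575 0.06 | -0.5463 -0.6558 0.0875 -0.0575 0.06 | -0.5463 -0.6558 0.0875 -0.0575 0.06 | -0.5463 -0.6558 0.0875 -0.0575 0.06 | -0.5463 -0.6558 0.0875 -0.0575 0.06 | -0.5463 -0.6558 0.0875 -0.0575 0.06 | -0.5463 -0.6558 0.0875 -0.0575 0.06 | -0.5463 -0.6558 0.0875 -0.0575 0.06 | -0.5463 -0.6558 0.0875 -0.0575 0.06 | -0.5463 -0.6558 0.0875 -0.0575 0.06 | -0.5463 -0.6558 0.0875 -0.0575 0.06 | -0.5463 -0.6558 0.0875 -0.0575 0.06' 40; python3 -c "
from h import *
go(.414,-.1415,.10,3.117)"
```

```text
time_s: 1.3
tcp_pos: [0.3875, -0.0583, 0.1703]
orientation: [3.141, 0.0, 3.116]
ft_force: [0.7, 0.8, -0.7]
gripper_width: 0.0601
grip_force: 0.0
[-0.0285 -0.0825  0.0703] turn -0.001 t 1.3
```

Converted, -0.0825 m / 0.8 = -0.1031, 0.07 m / 0.8 = 0.0875.

```bash
python3 nudge.py '-0.0356 -0.1031 0.0875 0 0.06 | -0.0356 -0.1031 0.0875 0 0.06 | -0.0356 -0.1031 0.0875 0 0.06 | -0.0356 -0.1031 0.0875 0 0.06'; python3 - <<'E'
from h import *
go(.414,-.1415,.004,3.117)
i=vision.get_image("top"); crop("top",i,325,235,465,340,5.6,"pics/t3.png")
E
```

```text
time_s: 1.7
tcp_pos: [0.4128, -0.1398, 0.099]
orientation: [3.14, -0.003, 3.114]
ft_force: [0.6, 0.5, 0.1]
gripper_width: 0.0599
grip_force: 0.0
[-0.0015 -0.0019  0.095 ] turn -0.003 t 1.7
```

View pics/t3.png

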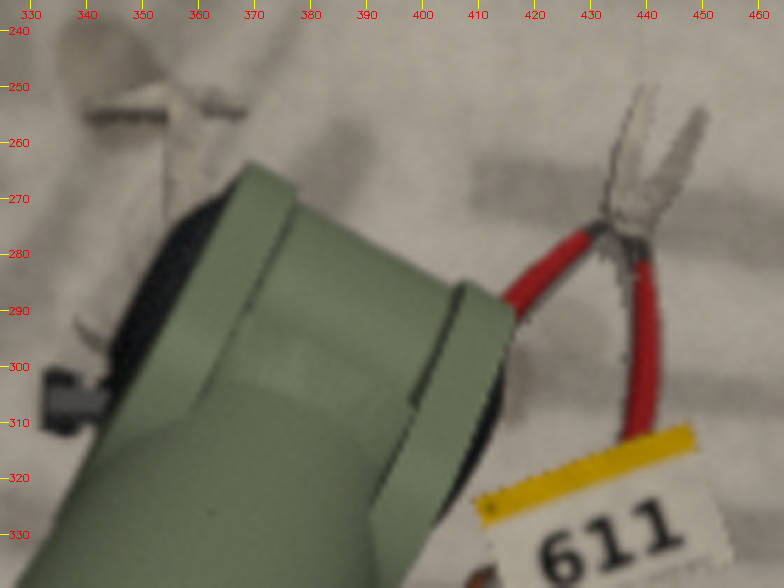

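The arm hides the caliper's jaw from above, but the tool is where it was sent. I'll descend and grip the readout.

```bash
python3 nudge.py '-0.0013 -0.0025 0.0625 0 0.06 | -0.0013 -0.0025 0.1063 0 0.06 | -0.0013 -0.0025 0.1188 0 0.06 | -0.0013 -0.0025 0.1188 0 0.06 | -0.0013 -0.0025 0.1188 0 0.03 | -0.0013 -0.0025 0.1188 0 0.03 | -0.0013 -0.0025 0.1188 0 0.03 | -0.0013 -0.0025 0.1188 0 0.03 | -0.0013 -0.0025 0.1188 0 0.03' 50
```

```text
time_s: 2.65
tcp_pos: [0.4164, -0.1415, 0.0074]
orientation: [-3.141, 0.003, 3.117]
ft_force: [-0.8, 1.5, 4.8]
gripper_width: 0.0365
grip_force: 49.9
```

Converted, -0.07 m / 0.8 = -0.0875, -0.05 m / 0.8 = -0.0625.

```bash
python3 nudge.py '0 0 -0.0125 0 0.03 | 0 0 -0.0375 0 0.03 | 0 0 -0.0625 0 0.03 | 0 0 -0.0875 0 0.03 | 0 0 -0.0875 0 0.03' 60; python3 - <<'E'
from h import *
print(cw(-.041,-.055)); go(*cw(-.041,-.055),.072,np.pi+CY)
i=vision.get_image("scene"); crop("scene",i,140,150,410,350,2.9,"pics/s4.png",20)
E
```

```text
time_s: 3.15
tcp_pos: [0.417, -0.1425, 0.0787]
orientation: [-3.139, 0.005, 3.117]
ft_force: [-0.0, 0.3, -2.0]
gripper_width: 0.036
grip_force: 60.4
[0.47697662 0.14681346]
[-0.0528  0.2908  0.0061] turn 0.131 t 3.15
```

View pics/s4.png

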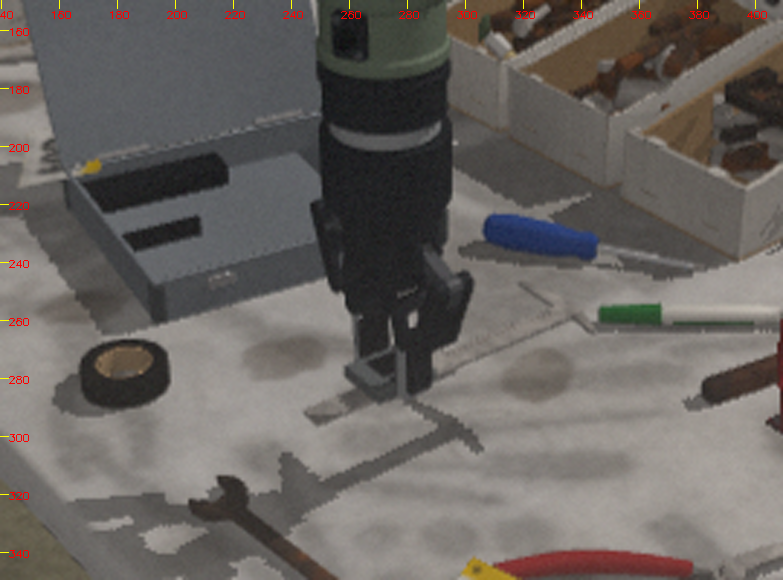

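The caliper is lifted and held by its readout. The beam end shows at about (249,291) and the head at about (337,260). I'll check droop and slide against the projection, then carry it over.

Converted, 0.2908 m / 0.8 = 0.3635, -0.0528 m / 0.8 = -0.066, 0.131 rad / 6.2832 = 0.0208.

```bash
python3 - <<'E'
from h import *
p,R,s=tool(); g=np.array([.417,-.1425])
for d in (.08,.087,.094):
  u=np.array([np.cos(-.025),np.sin(-.025)]); v=np.array([u[1],-u[0]])  # caliper y, x
  f=lambda x,y,z:np.r_[g+u*(y-(.044-d))+v*(x-.010),z+.0713]
  print(d,px("scene",[f(.009,-.105,.003),f(.009,.105,.003),f(-.039,.1,.003),f(.039,.1,.003)]).round(1).tolist())
E
python3 nudge.py '-0.066 0.3635 0.0075 0.0208 0.03 | -0.066 0.3635 0.0075 0.0208 0.03 | -0.066 0.3635 0.0075 0.0208 0.03 | -0.066 0.3635 0.0075 0.0208 0.03 | -0.066 0.3635 0.0075 0.0208 0.03 | -0.066 0.3635 0.0075 0.0208 0.03 | -0.066 0.3635 0.0075 0.0208 0.03 | -0.066 0.3635 0.0075 0.0208 0.03 | -0.066 0.3635 0.0075 0.0208 0.03'; python3 - <<'E'
from h import *
go(*cw(-.041,-.055),.022,np.pi+CY)
i=vision.get_image("top"); crop("top",i,160,190,300,295,5.6,"pics/t5.png")
E
```

```text
0.08 [[242.1, 295.1], [334.4, 256.0], [316.8, 246.5], [342.6, 263.6]]
0.087 [[245.6, 293.7], [337.1, 254.8], [319.5, 245.4], [345.4, 262.4]]
0.094 [[249.0, 292.2], [339.8, 253.7], [322.2, 244.3], [348.1, 261.2]]
time_s: 4.1
tcp_pos: [0.4738, 0.1472, 0.0687]
orientation: [-3.141, -0.002, 2.985]
ft_force: [0.4, -0.4, -2.7]
gripper_width: 0.0363
grip_force: 60.9
[-0.0033  0.0002  0.0467] turn -0.001 t 4.1
```

View pics/t5.png

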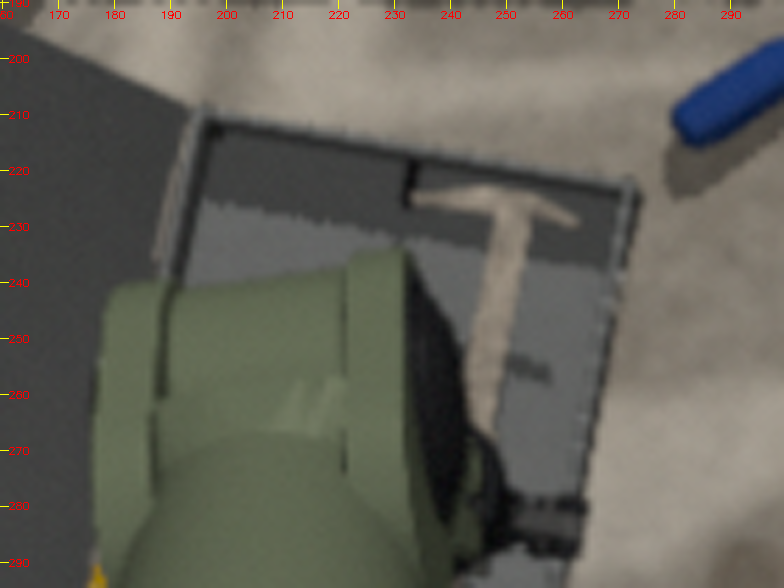

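The head is seen from above at about (250,223), just inside the +x wall (rim row about 219). The tips are at (233,225) and (262,229).

```bash
python3 - <<'E'
from h import *
W=w("top",np.array([(508,188),(412,200),(578,225)])/5.6+[159.5,189.5],.064)[:,:2]
c,s=np.cos(CY),np.sin(CY); print((W-CASE)@np.array([[c,-s],[s,c]]))
E
```

```text
[[ 0.10463098 -0.04922227]
 [ 0.09205088 -0.00788547]
 [ 0.09344887 -0.08313022]]
```

Converted, -0.1 m / 0.8 = -0.125, -0.083 m / 0.8 = -0.1038.

```bash
python3 nudge.py '-0.0038 0 0.0313 0 0.03 | -0.0038 0 0.0588 0 0.03 | -0.0038 0 0.0588 0 0.03 | -0.0288 0 0.0588 0 0.03 | -0.0538 0 0.0588 0 0.03 | -0.0788 0 0.0588 0 0.03 | -0.1038 0 0.0588 0 0.03 | -0.1163 0 0.0588 0 0.03 | -0.1225 0 0.0588 0 0.03 | -0.125 0 0.0588 0 0.03 | -0.125 0 0.0588 0 0.03'
```

```text
time_s: 5.25
tcp_pos: [0.5732, 0.1323, 0.0225]
orientation: [-3.142, -0.0, 2.986]
ft_force: [0.1, 0.1, -2.0]
gripper_width: 0.0363
grip_force: 60.9
```

No load on the force reading yet, so I'll push on in small steps until the force shows the stop.

Converted, -0.004 m / 0.8 = -0.005, -0.002 m / 0.8 = -0.0025.

```bash
for k in 1 2 3; do python3 nudge.py '-0.0025 0 0 0 0.03 | -0.005 0 0 0 0.03 | -0.005 0 0 0 0.03' | grep -E "tcp|ft_"; done
```

```text
tcp_pos: [0.5754, 0.1322, 0.0219]
ft_force: [-4.1, 0.8, 0.8]
tcp_pos: [0.5755, 0.132, 0.0211]
ft_force: [-13.9, 1.6, 5.2]
tcp_pos: [0.5755, 0.1319, 0.0205]
ft_force: [-22.3, 2.0, 9.8]
```

Converted, 0.0935 m / 0.8 = 0.1169, -0.03 m / 0.8 = -0.0375.

```bash
python3 nudge.py '0.015 0 0 0 0.03 | 0.02 0 -0.0188 0 0.03 | 0.0275 0 -0.0375 0 0.03 | 0.0275 0.0375 -0.0375 0 0.03 | 0.0275 0.075 -0.0375 0 0.03 | 0.0275 0.1169 -0.0375 0 0.03 | 0.0275 0.1169 -0.0375 0 0.03 | 0.0275 0.1169 -0.0375 0 0.03'; python3 - <<'E'
from h import *
go(*cw(.0465,.039),.0125,np.pi+CY)
i=vision.get_image("top"); crop("top",i,160,190,300,295,5.6,"pics/t6.png")
E
```

```text
time_s: 6.95
tcp_pos: [0.5795, 0.2272, 0.054]
orientation: [3.141, 0.003, 2.987]
ft_force: [-1.5, -1.1, -3.0]
gripper_width: 0.0364
grip_force: 61.0
[ 0.0014 -0.0013  0.0415] turn 0.001 t 6.95
```

View pics/t6.png

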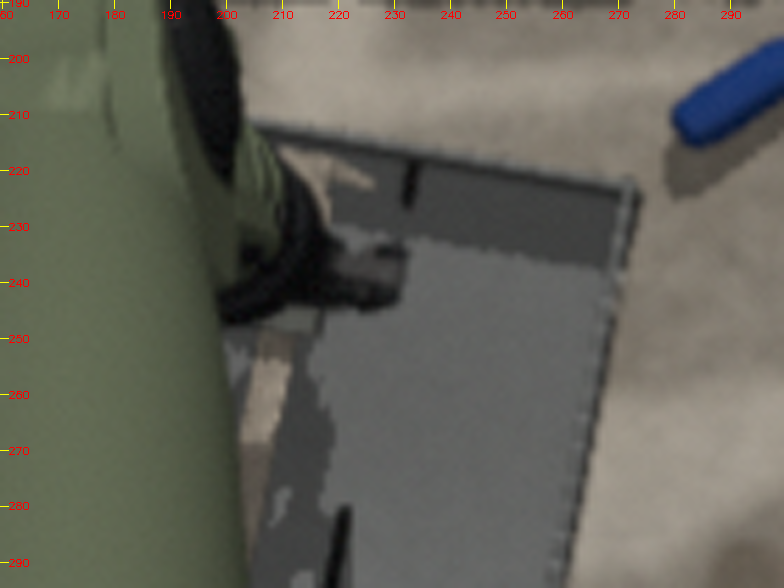

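The jaw now sits up against the head and the caliper is above its compartment, with the short head tip at about (226,222). I'll lower and release it.

Converted, 0.042 m / 0.8 = 0.0525, 0.039 m / 0.8 = 0.0488.

```bash
python3 nudge.py '0.0019 -0.0019 0.025 0 0.03 | 0.0019 -0.0019 0.0413 0 0.03 | 0.0019 -0.0019 0.0488 0 0.03 | 0.0019 -0.0019 0.0525 0 0.03 | 0.0019 -0.0019 0.0525 0 0.03' 40; python3 nudge.py '0 0 0 0 0.05 | 0 0 0 0 0.055 | 0 0 0 0 0.055 | 0 0 -0.0375 0 0.055 | 0 0 -0.0875 0 0.055 | 0 0 -0.15 0 0.055 | 0 0 -0.15 0 0.055 | 0 0 -0.15 0 0.055'
```

```text
time_s: 7.5
tcp_pos: [0.5757, 0.224, 0.0115]
orientation: [-3.14, -0.001, 2.985]
ft_force: [-5.1, -1.5, 7.6]
gripper_width: 0.0361
grip_force: 62.2
time_s: 8.3
tcp_pos: [0.5779, 0.2256, 0.1321]
orientation: [3.14, 0.004, 2.986]
ft_force: [-0.2, -0.6, 0.1]
gripper_width: 0.055
grip_force: 0.0
```

```bash
python3 - <<'E'
from h import *
i=cv2.imread("pics/top0.png")[235:335,390:460].astype(int)
m=(i[...,2]>90)&(i[...,2]>1.8*i[...,1])&(i[...,2]>1.8*i[...,0])
v,u=np.nonzero(m); W=w("top",np.c_[u+390,v+235],.009)[:,:2]
for ang in (-.14,-.32):
  a=np.array([np.cos(ang),np.sin(ang)]); b=np.array([-a[1],a[0]])
  s=(W-[.503,-.346])@a; l=(W-[.503,-.346])@b
  print(ang)
  for k in range(-2,-13,-1):
    q=(s>k*.008-.004)&(s<=k*.008+.004)
    if q.any():
      x=np.sort(l[q]); g=np.argmax(np.diff(x)); print(k*8,"mm  swing",(x[-1]*1e3).round(),(x[g+1]*1e3).round(),"body",(x[g]*1e3).round(),(x[0]*1e3).round())
E
```

```text
-0.14
-16 mm  swing 32.0 16.0 body -10.0 -13.0
-24 mm  swing 41.0 23.0 body -9.0 -17.0
-32 mm  swing 45.0 28.0 body -12.0 -18.0
-40 mm  swing 52.0 34.0 body -13.0 -21.0
-48 mm  swing 57.0 41.0 body -14.0 -22.0
-56 mm  swing 63.0 48.0 body -15.0 -24.0
-64 mm  swing 65.0 52.0 body -14.0 -24.0
-72 mm  swing 69.0 56.0 body -14.0 -25.0
-80 mm  swing 71.0 58.0 body -15.0 -24.0
-88 mm  swing 74.0 62.0 body -14.0 -24.0
-96 mm  swing 76.0 66.0 body -12.0 -20.0
-0.32
-16 mm  swing 24.0 14.0 body -13.0 -17.0
-24 mm  swing 29.0 17.0 body -13.0 -22.0
-32 mm  swing 35.0 22.0 body -18.0 -25.0
-40 mm  swing 39.0 26.0 body -20.0 -30.0
-48 mm  swing 44.0 31.0 body -23.0 -32.0
-56 mm  swing 47.0 32.0 body -25.0 -35.0
-64 mm  swing 49.0 37.0 body -25.0 -37.0
-72 mm  swing 53.0 40.0 body -28.0 -38.0
-80 mm  swing 54.0 42.0 body -28.0 -40.0
-88 mm  swing 55.0 43.0 body -29.0 -38.0
-96 mm  swing 56.0 46.0 body -32.0 -32.0
```

```bash
python3 -c "
from h import *
go(.4777,-.3334,.10,2.822)"
```

```text
[ 0.0124 -0.5678  0.0312] turn 0.164 t 8.3
```

Converted, -0.5678 m / 0.8 = -0.7098, 0.03 m / 0.8 = 0.0375, 0.164 rad / 6.2832 = 0.0261.

```bash
python3 nudge.py '0.0155 -0.7098 0.0375 0.0261 0.085 | 0.0155 -0.7098 0.0375 0.0261 0.085 | 0.0155 -0.7098 0.0375 0.0261 0.085 | 0.0155 -0.7098 0.0375 0.0261 0.085 | 0.0155 -0.7098 0.0375 0.0261 0.085 | 0.0155 -0.7098 0.0375 0.0261 0.085 | 0.0155 -0.7098 0.0375 0.0261 0.085 | 0.0155 -0.7098 0.0375 0.0261 0.085 | 0.0155 -0.7098 0.0375 0.0261 0.085 | 0.0155 -0.7098 0.0375 0.0261 0.085 | 0.0155 -0.7098 0.0375 0.0261 0.085 | 0.0155 -0.7098 0.0375 0.0261 0.085'; python3 - <<'E'
from h import *
go(.4777,-.3334,.10,2.822)
i=vision.get_image("top"); cv2.imwrite("pics/t7full.png",i)
a=cv2.resize(i[195:310,165:285],None,fx=3.3,fy=3.3,interpolation=2); b=cv2.resize(i[230:345,345:465],None,fx=3.3,fy=3.3,interpolation=2)
cv2.imwrite("pics/t7.png",np.hstack([a,b]))
E
```

```text
time_s: 9.5
tcp_pos: [0.4743, -0.3376, 0.0985]
orientation: [-3.141, -0.002, 2.817]
ft_force: [0.3, 0.3, 0.0]
gripper_width: 0.0851
grip_force: 0.0
[-0.0019  0.0051 -0.0015] turn -0.005 t 9.5
```

View pics/t7.png

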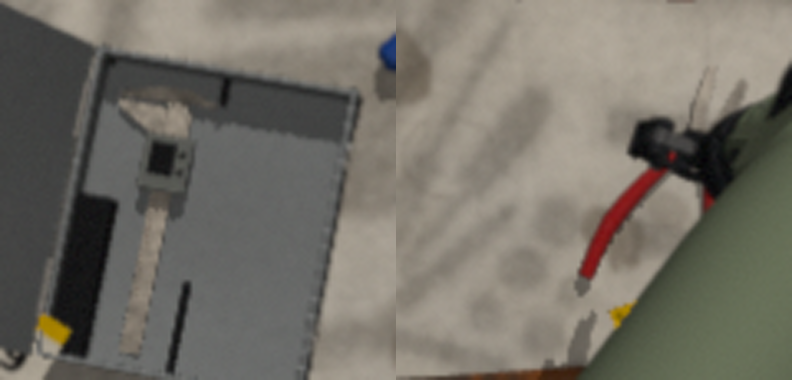

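The caliper lies in its compartment, jaw home, with the beam clear of the block. The open gripper is over the pliers. I'll descend and squeeze.

Units first: shifts go in shares of 0.8 m and turns go in shares of 360 degrees. So 0.095 m / 0.8 = 0.1188, 0.08 m / 0.8 = 0.1.

```bash
python3 nudge.py '-0.0025 0.0063 0.0563 0 0.085 | -0.0025 0.0063 0.1 0 0.085 | -0.0025 0.0063 0.1188 0 0.085 | -0.0025 0.0063 0.1188 0 0.085 | -0.0025 0.0063 0.1188 0 0.085'; python3 nudge.py '0 0 0 0 0.06 | 0 0 0 0 0.05 | 0 0 0 0 0.03 | 0 0 0 0 0.03 | 0 0 0 0 0.03 | 0 0 0 0 0.03 | 0 0 0 0 0.03 | 0 0 0 0 0.03 | 0 0 0 0 0.03 | 0 0 0 0 0.03' 60
```

```text
time_s: 10.05
tcp_pos: [0.4794, -0.3285, 0.0048]
orientation: [3.141, -0.002, 2.823]
ft_force: [0.5, -0.8, 0.1]
gripper_width: 0.0852
grip_force: 0.0
time_s: 11.05
tcp_pos: [0.4837, -0.3336, 0.0117]
orientation: [-3.137, 0.011, 2.822]
ft_force: [-3.5, 0.6, 30.2]
gripper_width: 0.0303
grip_force: 14.4
```

Converted, -0.006 m / 0.8 = -0.0075.

```bash
python3 nudge.py '0 0 -0.0075 0 0.0 | 0 0 -0.0075 0 0.0 | 0 0 -0.0075 0 0.0 | 0 0 -0.0075 0 0.0' 60;  python3 - <<'E'
from h import *
a=vision.get_image("top"); b=vision.get_image("scene"); cv2.imwrite("pics/a8.png",a); cv2.imwrite("pics/b8.png",b)
f=lambda i:cv2.resize(i,(400,520),interpolation=2)
cv2.imwrite("pics/v8.png",np.hstack([f(a[235:339,385:465]),f(b[280:410,290:430])]))
E
```

```text
time_s: 11.45
tcp_pos: [0.4793, -0.3294, 0.011]
orientation: [3.141, -0.001, 2.822]
ft_force: [-0.1, 0.8, 0.1]
gripper_width: 0.0001
grip_force: 0.0
```

View pics/v8.png

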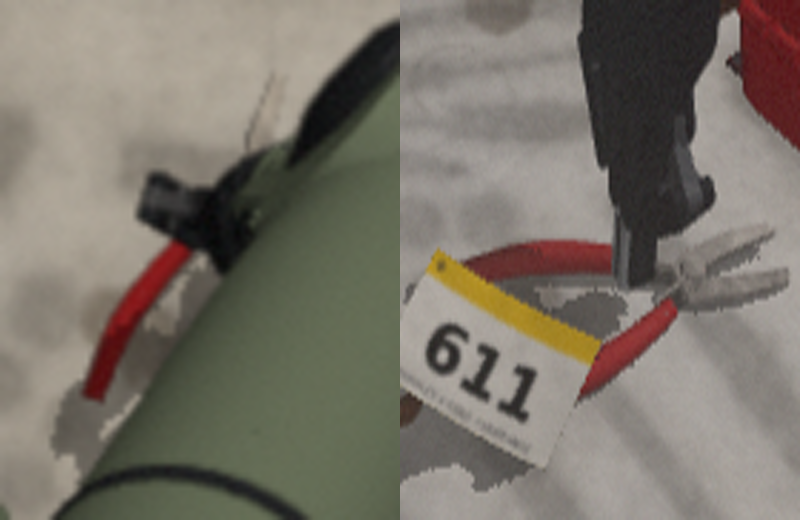

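The fingers rode over the handles because, fully open, their tips stand 13 mm back. They are now shut between the still-open handles near (437,275). I'll lift clear and re-measure by code.

Converted, 0.3 m / 0.8 = 0.375, -0.1 m / 0.8 = -0.125.

```bash
python3 nudge.py '0 0 -0.0375 0 0.0 | 0 0 -0.1 0 0.0 | 0 0 -0.1 0 0.03 | 0.025 0.375 -0.125 0 0.07 | 0.025 0.375 -0.125 0 0.07 | 0.025 0.375 -0.125 0 0.07 | 0.025 0.375 -0.125 0 0.07 | 0.025 0.375 -0.125 0 0.07 | 0.025 0.375 -0.125 0 0.07 | 0.025 0.375 -0.125 0 0.07' 60; cat > red.py <<'E'
from h import *
def red(i,z=.009):
  i=i[235:335,390:460].astype(int)
  m=(i[...,2]>90)&(i[...,2]>1.8*i[...,1])&(i[...,2]>1.8*i[...,0]); v,u=np.nonzero(m)
  return w("top",np.c_[u+390,v+235],z)[:,:2]
def table(W,o,ang):
  a=np.array([np.cos(ang),np.sin(ang)]); b=np.array([-a[1],a[0]]); s=(W-o)@a; l=(W-o)@b
  for k in range(0,-14,-1):
    q=(s>k*.008-.004)&(s<=k*.008+.004)
    if q.sum()>2:
      x=np.sort(l[q]); g=np.argmax(np.diff(x)); print(k*8,*(1e3*x[[-1,g+1,g,0]]).round())
E
python3 - <<'E'
from red import *
i=vision.get_image("top"); cv2.imwrite("pics/t9.png",i)
d=cv2.absdiff(i,cv2.imread("pics/top0.png"))[235:340,390:465].max(2)>40; v,u=np.nonzero(d); print("changed",d.sum(), (u.min()+390,u.max()+390,v.min()+235,v.max()+235) if d.any() else "")
table(red(i),[.503,-.346],-.32)
E
```

```text
time_s: 12.55
tcp_pos: [0.5559, -0.0331, 0.1113]
orientation: [3.14, 0.0, 2.83]
ft_force: [-0.0, -1.0, -0.1]
gripper_width: 0.0703
grip_force: 0.0
changed 121 (np.int64(400), np.int64(442), np.int64(282), np.int64(316))
-8 19.0 19.0 16.0 15.0
-16 24.0 15.0 -11.0 -17.0
-24 29.0 17.0 -12.0 -20.0
-32 33.0 22.0 -15.0 -25.0
-40 38.0 24.0 -18.0 -28.0
-48 41.0 29.0 -20.0 -30.0
-56 44.0 32.0 -21.0 -32.0
-64 48.0 35.0 -22.0 -32.0
-72 50.0 37.0 -25.0 -35.0
-80 53.0 41.0 -24.0 -36.0
-88 54.0 42.0 -25.0 -36.0
-96 55.0 43.0 -27.0 -32.0
-104 55.0 45.0 44.0 44.0
```

```bash
python3 nudge.py '0 0 0 0 0.078 | 0 0 0 0 0.078' >/dev/null; python3 -c "
from h import *
go(.4788,-.3332,.05,2.822)"
```

```text
[-0.0209 -0.3021  0.0611] turn -0.002 t 12.8
```

Converted, -0.302 m / 0.8 = -0.3775, 0.061 m / 0.8 = 0.0763.

```bash
python3 nudge.py '-0.0261 -0.3775 0.0375 0 0.078 | -0.0261 -0.3775 0.0375 0 0.078 | -0.0261 -0.3775 0.0375 0 0.078 | -0.0261 -0.3775 0.0375 0 0.078 | -0.0261 -0.3775 0.0375 0 0.078 | -0.0261 -0.3775 0.0375 0 0.078 | -0.0261 -0.3775 0.0375 0 0.078 | -0.0261 -0.3775 0.0763 0 0.078 | -0.0261 -0.3775 0.0763 0 0.078 | -0.0261 -0.3775 0.0763 0 0.078 | -0.0261 -0.3775 0.0763 0 0.078';  python3 -c "
from h import *
go(.4788,-.3332,.0,2.822)"
```

```text
time_s: 13.9
tcp_pos: [0.4801, -0.3321, 0.0513]
orientation: [-3.141, 0.001, 2.822]
ft_force: [-0.7, 0.1, 0.5]
gripper_width: 0.0777
grip_force: 0.0
[ 0.001  -0.0015  0.0513] turn -0.0 t 13.9
```

Converted, 0.052 m / 0.8 = 0.065, 0.048 m / 0.8 = 0.06.

```bash
python3 nudge.py '0.0013 -0.0013 0.0375 0 0.078 | 0.0013 -0.0013 0.06 0 0.078 | 0.0013 -0.0013 0.065 0 0.078 | 0.0013 -0.0013 0.065 0 0.078 | 0.0013 -0.0013 0.065 0 0.078' | grep -E "tcp|ft_"; for k in 1 2 3; do python3 nudge.py '0 0 0.0025 0 0.078 | 0 0 0.0025 0 0.078 | 0 0 0.0025 0 0.078' | grep -E "tcp|ft_"; done
```

```text
tcp_pos: [0.4796, -0.333, -0.0002]
ft_force: [-0.0, -0.3, 0.4]
tcp_pos: [0.4789, -0.3327, -0.0031]
ft_force: [-0.8, -0.7, -0.0]
tcp_pos: [0.4785, -0.3325, -0.0057]
ft_force: [-0.1, 0.2, 0.6]
tcp_pos: [0.4785, -0.3325, -0.0077]
ft_force: [0.5, -0.5, 1.2]
```

Converted, -0.01 m / 0.8 = -0.0125, -0.003 m / 0.8 = -0.0038.

```bash
python3 nudge.py '0 0 -0.0013 0 0.07 | 0 0 -0.0038 0 0.064 | 0 0 -0.0063 0 0.058 | 0 0 -0.0075 0 0.052 | 0 0 -0.01 0 0.046 | 0 0 -0.0113 0 0.03 | 0 0 -0.0125 0 0.03 | 0 0 -0.0125 0 0.03 | 0 0 -0.0125 0 0.03 | 0 0 -0.0125 0 0.03 | 0 0 -0.0125 0 0.03' 60
```

```text
time_s: 16.4
tcp_pos: [0.4785, -0.3325, 0.0023]
orientation: [3.141, -0.0, 2.822]
ft_force: [-1.0, 0.3, -2.3]
gripper_width: 0.045
grip_force: 59.2
```

Converted, -0.08 m / 0.8 = -0.1, -0.04 m / 0.8 = -0.05.

```bash
python3 nudge.py '0 0 0 0 0.02 | 0 0 0 0 0.02 | 0 0 0 0 0.02' 90; python3 nudge.py '0 0 -0.025 0 0.02 | 0 0 -0.05 0 0.02 | 0 0 -0.1 0 0.02 | 0 0 -0.1 0 0.02 | 0 0 -0.1 0 0.02'; python3 - <<'E'
from h import *
t,s=vision.get_image("top"),vision.get_image("scene"); cv2.imwrite("pics/a10.png",t); cv2.imwrite("pics/b10.png",s)
print(cw(0,-.049)); go(*cw(0,-.049),.09,np.pi+CY)
# red extents, scene
i=s[250:420,260:460].astype(int); m=(i[...,2]>90)&(i[...,2]>1.8*i[...,1])&(i[...,2]>1.8*i[...,0])
for r in range(0,170,6):
  u=np.nonzero(m[r])[0]
  if len(u): 
    g=np.split(u,np.nonzero(np.diff(u)>2)[0]+1); print(r+250,[(int(x[0])+260,int(x[-1])+260) for x in g if len(x)>1])
E
```

```text
time_s: 16.7
tcp_pos: [0.4786, -0.3326, 0.0024]
orientation: [3.142, 0.0, 2.822]
ft_force: [0.1, -0.1, -3.3]
gripper_width: 0.0429
grip_force: 88.1
time_s: 17.2
tcp_pos: [0.4793, -0.3331, 0.0833]
orientation: [-3.141, 0.002, 2.822]
ft_force: [-1.7, 0.3, -3.1]
gripper_width: 0.0429
grip_force: 88.8
[0.51841117 0.14639122]
[ 0.1118  0.4667 -0.0081] turn -0.164 t 17.3
250 [(421, 459)]
256 [(420, 459)]
262 [(417, 459)]
268 [(413, 459)]
274 [(416, 459)]
280 [(409, 415), (420, 423), (426, 437), (440, 459)]
286 [(414, 423), (431, 459)]
292 [(413, 419), (422, 430), (434, 441), (444, 459)]
298 [(420, 422), (425, 438), (443, 447), (453, 459)]
304 [(432, 434), (443, 459)]
310 [(327, 376), (438, 444), (451, 459)]
316 [(315, 329), (429, 441), (444, 446)]
322 [(364, 375), (442, 445), (450, 454)]
328 [(345, 368), (447, 449), (455, 459)]
334 [(321, 346)]
```

```bash
python3 - <<'E'
from h import *
s=cv2.imread("pics/b10.png"); i=s[300:345,300:380].astype(int); m=(i[...,2]>80)&(i[...,2]>1.7*i[...,1])&(i[...,2]>1.7*i[...,0])
print("\n".join("".join("#" if x else "." for x in r) for r in m[::2]))
for a in (-.1,0,.1):
  yd=np.array([np.cos(2.822+a),np.sin(2.822+a)]); xd=np.array([yd[1],-yd[0]]); g=np.array([.4793,-.3331])
  f=lambda x,y,z=.09:np.r_[g+yd*(y+.005)+xd*x,z]
  print(a,px("scene",[f(-.025,.09),f(.025,.09),f(-.021,-.005),f(.021,-.005),f(0,-.1)]).round().tolist())
E
```

```text
................................................................................
................................................................................
................................................................................
...............................................#.############################...
..................................###########################################...
...........................##################################################...
.....................##########################################.................
................###########################.#...................................
...............################.................................................
.............#.#########........................................................
...............##......................................................#####....
................................................................############....
........................................................#####################...
...............................................
[... 316 characters left out ...]
########.................................
................................................................................
................................................................................
................................................................................
................................................................................
................................................................................
-0.1 [[325.0, 332.0], [316.0, 313.0], [381.0, 321.0], [371.0, 305.0], [429.0, 304.0]]
0 [[328.0, 336.0], [316.0, 316.0], [382.0, 320.0], [370.0, 305.0], [426.0, 300.0]]
0.1 [[333.0, 339.0], [317.0, 320.0], [383.0, 320.0], [369.0, 305.0], [423.0, 297.0]]
```

Converted, 0.468 m / 0.8 = 0.585, 0.103 m / 0.8 = 0.1288, -0.164 rad / 6.2832 = -0.0261.

```bash
python3 nudge.py '0.1288 0.585 0 -0.0261 0.02 | 0.1288 0.585 0 -0.0261 0.02 | 0.1288 0.585 0 -0.0261 0.02 | 0.1288 0.585 0 -0.0261 0.02 | 0.1288 0.585 0 -0.0261 0.02 | 0.1288 0.585 0 -0.0261 0.02 | 0.1288 0.585 0 -0.0261 0.02 | 0.1288 0.585 0 -0.0261 0.02 | 0.1288 0.585 0 -0.0261 0.02 | 0.1288 0.585 0 -0.0261 0.02 | 0.1288 0.585 0 -0.0261 0.02 | 0.1288 0.585 0 -0.0261 0.02'; python3 - <<'E'
from h import *
go(*cw(.0075,-.049),.0075,np.pi+CY)
i=vision.get_image("top"); cv2.imwrite("pics/t11.png",i)
c=i[190:330,170:290].astype(int); m=(c[...,2]>80)&(c[...,2]>1.7*c[...,1])&(c[...,2]>1.7*c[...,0]); v,u=np.nonzero(m)
W=w("top",np.c_[u+170,v+190],.09)[:,:2]; C,S=np.cos(CY),np.sin(CY); L=(W-CASE)@np.array([[C,-S],[S,C]])
for x in np.arange(-.1,.03,.01):
  q=abs(L[:,0]-x)<.005
  if q.any(): print(round(x,2),(L[q,1].min()*1e3).round(),(L[q,1].max()*1e3).round(),q.sum())
E
```

```text
time_s: 18.5
tcp_pos: [0.5266, 0.1445, 0.0809]
orientation: [-3.14, -0.003, 2.987]
ft_force: [-0.2, -0.3, -3.6]
gripper_width: 0.0431
grip_force: 89.0
[0.0007 0.0007 0.0734] turn 0.001 t 18.5
-0.08 -66.0 -64.0 2
-0.07 -69.0 -64.0 7
-0.06 -70.0 -66.0 8
-0.05 -71.0 -68.0 6
-0.04 -71.0 -67.0 5
-0.03 -70.0 -67.0 5
-0.02 -71.0 -65.0 12
-0.01 -71.0 -63.0 14
-0.0 -65.0 -65.0 1
```

Converted, 0.074 m / 0.8 = 0.0925, 0.067 m / 0.8 = 0.0838.

```bash
python3 nudge.py '0 0 0.0375 0 0.02 | 0 0 0.0688 0 0.02 | 0 0 0.0838 0 0.02 | 0 0 0.0925 0 0.02 | 0 0 0.0925 0 0.02 | 0 0 0.0925 0 0.02'; python3 nudge.py '0 0 0 0 0.05 | 0 0 0 0 0.056 | 0 0 0 0 0.056 | 0 0 -0.0375 0 0.056 | 0 0 -0.1 0 0.056 | 0 0 -0.1625 0 0.056 | 0 0 -0.225 0 0.056 | 0 0 -0.2875 0 0.056 | 0 0 -0.2875 0 0.056' 30
```

```text
time_s: 19.15
tcp_pos: [0.5287, 0.1438, 0.0091]
orientation: [3.141, 0.001, 2.985]
ft_force: [0.0, -0.1, -1.2]
gripper_width: 0.0432
grip_force: 89.0
time_s: 20.05
tcp_pos: [0.5322, 0.1449, 0.2465]
orientation: [3.138, 0.013, 2.986]
ft_force: [0.4, -0.2, -0.3]
gripper_width: 0.0562
grip_force: 0.0
```

Converted, -0.3 m / 0.8 = -0.375, 0.1 m / 0.8 = 0.125.

```bash
python3 nudge.py '0.125 -0.375 0 0 0.08 | 0.125 -0.375 0 0 0.08 | 0.125 -0.375 0 0 0.08 | 0.125 -0.375 0 0 0.08 | 0.125 -0.375 0 0 0.08 | 0.125 -0.375 0 0 0.08 | 0.125 -0.375 0 0 0.08'; python3 - <<'E'
from h import *
i=vision.get_image("top"); cv2.imwrite("pics/t12.png",i)
c=i[190:330,170:290].astype(int); m=(c[...,2]>80)&(c[...,2]>1.7*c[...,1])&(c[...,2]>1.7*c[...,0]); v,u=np.nonzero(m)
W=w("top",np.c_[u+170,v+190],.013)[:,:2]; C,S=np.cos(CY),np.sin(CY); L=(W-CASE)@np.array([[C,-S],[S,C]])
for x in np.arange(-.13,.05,.01):
  q=abs(L[:,0]-x)<.005
  if q.any(): y=np.sort(L[q,1]);g=np.argmax(np.diff(y)) if len(y)>1 else 0; print(round(x,2),(y[[0,g,min(g+1,len(y)-1),-1]]*1e3).round(),q.sum())
# lid edge: dark lid face, both cams: mask rows
E
```

```text
time_s: 20.75
tcp_pos: [0.3807, -0.1396, 0.2385]
orientation: [-3.14, 0.0, 2.981]
ft_force: [0.0, -1.5, 0.3]
gripper_width: 0.0801
grip_force: 0.0
-0.09 [-66. -55. -24. -16.] 15
-0.08 [-69. -57. -26. -16.] 35
-0.07 [-72. -60. -26. -15.] 36
-0.06 [-74. -62. -25. -14.] 39
-0.05 [-77. -64. -26. -14.] 40
-0.04 [-76. -64. -26. -14.] 40
-0.03 [-77. -65. -29. -16.] 41
-0.02 [-77. -64. -32. -17.] 40
-0.01 [-76. -64. -33. -21.] 40
-0.0 [-74. -62. -36. -24.] 37
0.01 [-72. -62. -39. -27.] 35
0.02 [-70. -61. -43. -31.] 32
0.03 [-65. -60. -45. -37.] 12
```

The pliers lie in the plain compartment. The handles' greatest span is about 64 mm (the shut size), centred near y = -46 mm, with 0.08 rad of yaw. Next is the lid angle.

```bash
python3 - <<'E'
from h import *
a=cv2.imread("pics/top0.png")[180:340,100:195]; b=cv2.imread("pics/t12.png")[180:340,100:195]
print("lid region change", (cv2.absdiff(a,b).max(2)>40).sum())
for th in (1.8,1.85,1.9,1.95,2.0):
  P=[np.r_[cw(x,.103-.206*np.cos(th)),.036+.206*np.sin(th)] for x in (.122,-.122)]
  print(th,px("top",P).round(1).tolist(),"obs 143.1,185.1 / 120.1,292.3", np.round(P,3).tolist())
th=1.9
E
```

```text
lid region change 0
1.8 [[156.0, 187.3], [132.8, 295.4]] obs 143.1,185.1 / 120.1,292.3 [[0.67, 0.324, 0.237], [0.429, 0.362, 0.237]]
1.85 [[152.0, 186.9], [128.8, 294.7]] obs 143.1,185.1 / 120.1,292.3 [[0.671, 0.334, 0.234], [0.43, 0.372, 0.234]]
1.9 [[148.2, 186.5], [124.9, 294.0]] obs 143.1,185.1 / 120.1,292.3 [[0.673, 0.343, 0.231], [0.432, 0.381, 0.231]]
1.95 [[144.5, 186.2], [121.2, 293.3]] obs 143.1,185.1 / 120.1,292.3 [[0.674, 0.353, 0.227], [0.433, 0.391, 0.227]]
2.0 [[141.0, 186.0], [117.7, 292.6]] obs 143.1,185.1 / 120.1,292.3 [[0.676, 0.362, 0.223], [0.435, 0.4, 0.223]]
```

```bash
python3 - <<'E'
from h import *
print(cw(-.03,.172)); go(*cw(-.03,.172),.285,np.pi+CY)
print(cw(-.03,-.05)); go(*cw(-.03,-.05),.285,np.pi+CY)
E
```

```text
[0.52300032 0.36937091]
[-0.0587  0.5256 -0.0476] turn -0.006 t 20.8
[0.48861827 0.15004951]
[-0.06    0.3036 -0.0472] turn -0.006 t 20.8
```

```bash
python3 nudge.py '-0.075 0.25 -0.06 0 0.085 | -0.075 0.25 -0.06 0 0.085 | -0.075 0.25 -0.06 0 0.085 | -0.075 0.25 -0.06 0 0.085 | -0.075 0.25 -0.06 0 0.085'| grep tcp;  python3 -c "
from h import *
go(*cw(-.03,.172),.285,np.pi+CY)"
```

```text
tcp_pos: [0.4748, 0.0557, 0.2875]
[-0.0007  0.3173  0.003 ] turn 0.005 t 21.3
```

Converted, 0.318 m / 0.8 = 0.3975.

```bash
python3 nudge.py '0 0.3975 0 0 0.085 | 0 0.3975 0 0 0.085 | 0 0.3975 0 0 0.085 | 0 0.3975 0 0 0.085 | 0 0.3975 0 0 0.085 | 0 0.3975 0 0 0.085 | 0 0.3975 0 0 0.085 | 0 0.3975 0 0 0.085 | 0 0.3975 0 0 0.085'| grep -E "tcp|ft";  python3 -c "
from h import *
go(*cw(-.03,.172),.19,np.pi+CY)"
```

```text
tcp_pos: [0.5217, 0.3654, 0.2856]
ft_force: [1.0, -0.2, -0.6]
[-0.0007  0.0043  0.0956] turn 0.0 t 22.2
```

Converted, 0.095 m / 0.8 = 0.1188, 0.06 m / 0.8 = 0.075.

```bash
python3 nudge.py '0 0.0038 0.0375 0 0.085 | 0 0.0038 0.075 0 0.085 | 0 0.0038 0.1188 0 0.085 | 0 0.0038 0.1188 0 0.085 | 0 0.0038 0.1188 0 0.085'| grep -E "tcp|ft";  python3 nudge.py '0 -0.025 0 0 0.085 | 0 -0.05 0 0 0.085 | 0 -0.0688 0 0 0.085 | 0 -0.0875 0 0 0.085 | 0 -0.1063 -0.005 0 0.085 | 0 -0.125 -0.005 0 0.085 | 0 -0.125 -0.005 0 0.085'| grep -E "tcp|ft"; python3 - <<'E'
from h import *
p=tool()[0]; C,S=np.cos(CY),np.sin(CY); print((p[:2]-CASE)@np.array([[C,-S],[S,C]]),p[2])
E
```

```text
tcp_pos: [0.5226, 0.3672, 0.192]
ft_force: [-0.2, 0.0, 1.1]
tcp_pos: [0.5068, 0.2677, 0.1957]
ft_force: [0.6, -0.2, -1.0]
[-0.03021264  0.06906515] 0.19565995688585835
```

Converted, -0.095 m / 0.8 = -0.1188, -0.048 m / 0.8 = -0.06.

```bash
python3 nudge.py '0 -0.03 0.0038 0 0.085 | 0 -0.06 0.01 0 0.085 | 0 -0.09 0.02 0 0.085 | 0 -0.1188 0.0338 0 0.085 | 0 -0.1188 0.0338 0 0.085'| grep -E "tcp|ft"; python3 nudge.py '0 -0.0175 0.0125 0 0.085 | 0 -0.0338 0.0263 0 0.085 | 0 -0.0488 0.0413 0 0.085 | 0 -0.0488 0.0413 0 0.085'| grep -E "tcp|ft"
```

```text
tcp_pos: [0.4907, 0.1738, 0.1669]
ft_force: [-0.5, -0.2, 0.1]
tcp_pos: [0.4853, 0.1371, 0.1343]
ft_force: [-0.7, 0.4, 0.2]
```

```bash
python3 - <<'E'
from h import *
for n,pts in (("top",[(130,250),(140,270),(150,230),(150,200),(130,280)]),("scene",[(160,140),(175,130),(200,130),(225,120),(170,180)])):
  o=cv2.imread(f"pics/{n}0.png"); i=vision.get_image(n); cv2.imwrite(f"pics/{n}13.png",i)
  for u,v in pts: print(n,u,v,o[v,u],i[v,u])
E
```

```text
top 130 250 [74 76 76] [106 117 124]
top 140 270 [61 62 61] [132 145 152]
top 150 230 [60 62 62] [110 120 127]
top 150 200 [60 62 61] [134 146 153]
top 130 280 [59 61 59] [140 151 158]
scene 160 140 [87 84 81] [85 90 94]
scene 175 130 [89 85 82] [100 103 108]
scene 200 130 [84 81 81] [21 18 20]
scene 225 120 [88 82 80] [25 28 24]
scene 170 180 [87 85 83] [139 145 149]
```

Converted, -0.08 m / 0.8 = -0.1, -0.04 m / 0.8 = -0.05.

```bash
python3 nudge.py '0 0 -0.05 0 0.085 | 0 0 -0.1 0 0.085 | 0 0.0425 -0.1 0 0.0 | 0 0.0425 -0.1 0 0.0 | 0 0.0425 -0.1 0 0.0 | 0 0.0425 -0.1 0 0.0 | 0 0.0425 -0.1 0 0.0 | 0 0.0425 -0.1 0 0.0 | 0 0.0425 -0.1 0 0.0 | 0 0.0425 -0.1 0 0.0'| grep -E "tcp|ft|wid"; python3 - <<'E'
from h import *
go(*cw(-.01,-.03),.04,np.pi+CY)
E
```

```text
tcp_pos: [0.4917, 0.1708, 0.2153]
ft_force: [-0.6, 0.4, -0.2]
gripper_width: -0.0001
[-0.0203 -0.0009  0.1753] turn -0.001 t 25.4
```

Converted, 0.17 m / 0.8 = 0.2125, 0.165 m / 0.8 = 0.2063.

```bash
python3 nudge.py '-0.025 0 0.0375 0 0 | -0.025 0 0.0625 0 0 | -0.025 0 0.0813 0 0 | -0.025 0 0.1 0 0 | -0.025 0 0.1188 0 0 | -0.025 0 0.1375 0 0 | -0.025 -0.0125 0.1563 0 0 | -0.025 -0.025 0.175 0 0 | -0.025 -0.0375 0.1938 0 0 | -0.025 -0.0375 0.2063 0 0 | -0.025 -0.0375 0.2125 0 0 | -0.025 -0.0375 0.2125 0 0'| grep -E "tcp|ft"; python3 nudge.py '0 0 0.005 0 0 | 0 0 0.01 0 0 | 0 0 0.01 0 0'| grep -E "tcp|ft"
```

```text
tcp_pos: [0.5066, 0.1386, 0.0449]
ft_force: [-0.2, 0.8, -0.4]
tcp_pos: [0.5077, 0.1388, 0.0416]
ft_force: [-11.3, -1.2, 35.8]
```

Converted, -0.3 m / 0.8 = -0.375, -0.15 m / 0.8 = -0.1875.

```bash
python3 nudge.py '0 0 -0.0375 0 0 | 0 0 -0.1 0 0 | 0 -0.1875 -0.1625 0 0 | 0 -0.375 -0.1625 0 0 | 0 -0.375 -0.1625 0 0 | 0 -0.375 -0.1625 0 0 | 0 -0.375 -0.1625 0 0 | 0 -0.375 -0.1625 0 0'| grep -E "time|tcp|ft"; python3 - <<'E'
from h import *
i=vision.get_image("top"); o=cv2.imread("pics/top0.png"); cv2.imwrite("pics/t14.png",i)
# closed-lid outline: brightness just inside / outside of predicted lid top edges
for x,y in [(.118,0),(.128,0),(-.118,0),(-.13,0),(0,-.098),(0,-.11),(0,.09),(0,.12)]:
  u,v=px("top",[np.r_[cw(x+.002,y),.042]])[0].round().astype(int); print((x,y),i[v,u],o[v,u])
for n,(a,b,c,d) in dict(screwdriver=(180,222,275,330),marker=(175,225,330,372),punch=(160,228,376,398)).items():
  print(n,(cv2.absdiff(i,o)[a:b,c:d].max(2)>40).sum())
E
```

```text
time_s: 27.7
tcp_pos: [0.461, -0.155, 0.1678]
ft_force: [1.4, 0.3, -0.9]
(0.118, 0) [93 95 95] [90 92 91]
(0.128, 0) [118 129 137] [120 131 139]
(-0.118, 0) [99 99 99] [37 38 36]
(-0.13, 0) [80 88 92] [85 91 96]
(0, -0.098) [95 96 95] [90 91 91]
(0, -0.11) [130 143 150] [134 146 153]
(0, 0.09) [100 100  99] [25 21 21]
(0, 0.12) [105 118 126] [64 64 63]
screwdriver 0
marker 0
punch 0
```

The lid covers the case flush: contact came at z = 41.6 mm, and fully closed is 42 mm. The bystander tools haven't moved. I'm handing the job in.

```bash
python3 -c "
from plant import arm, vision, ticket
print(ticket.sign_off())"
```

```text
the job is handed in; nothing more can be done
None
```

I packed the pliers (shut) and the caliper (jaw home) in their compartments, pushed the lid fully down, left the other tools where they lay, and handed the job in at about 28 s; the sign-off gave no verdict.

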